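Close the glue pot in the instrument maker's shop

ROBOT

A 7-joint arm with a two-finger parallel gripper is mounted at the origin on the work surface. World frame = base frame: x ahead of the robot, y to its left, z up, the work surface at z = 0. Lengths are in m, angles in rad, forces in N, time in s.
With the tool pointing down it reaches from about 0.4 to 0.75 m from the base axis. Payload 19.5 kg.
Tool frame: the origin (TCP) lies at the very end of the fingers, on their centre line; the grasp point (between the pads) lies 19 mm behind it; z points along the fingers, y is the line along which they close (so a half turn about z gives the same grasp; the last joint's range is limited). The gripper opens to 85 mm and grips with 20 to 120 N. Pads are 22 mm wide; open, the fingers measure 114 mm over their backs; the gripper's body (76 mm by 85 mm) begins 54 mm behind the grasp point. The pads swing forward as they close: fully open they stand 13 mm farther back than shut.
Start: joints at [1.108, 0.707, -0.028, 1.485, 0.022, 0.951, -0.075], TCP at [0.235, -0.525, 0.194] pointing down, gripper open.
Joint ranges: [-2.71, 2.71], [-0.32, 2.16], [-1.57, 1.52], [0, 2.45], [-1.46, 4.6], [0, 2.02], [-2.83, 2.83]. Speed limits (rad/s): [1.89, 1.89, 2.57, 2.57, 3.01, 3.01, 3.01].

INTERFACE

Orientations are given as a unit quaternion [x, y, z, w].
In Python, from workcell import ctrl gives the robot as it stands. The module is installed in compiled form; this text tells all that it offers. Calls block until the motion is done:
- ctrl.move_to(position, orientation): joint-space move of the TCP to a pose.
- ctrl.move_linear(position, v=0.15, rotation=None, f_stop=None): straight line of the TCP; rotation=None keeps the orientation; v is the mean speed in m/s. With f_stop (N) it stops when the force on the tool has changed by that much, and returns True; else False.
- ctrl.set_joints(angles): joint-space move.
- ctrl.gripper_to(opening, squeeze=None): opening from 0.0 (shut) to 1.0 (fully open); squeeze is the grip in N (None keeps the last); returns when the fingers have stopped.
- ctrl.pause(seconds).
- ctrl.ik(position, orientation): joint angles nearest the present ones, or None.
- ctrl.camera(name): name is "scene" or "top" or "wrist"; returns the picture (400x640x3 uint8, blue, green, red); there is no depth.
- ctrl.camera_model(name): a dict with "intrinsics" (3x3 intrinsics, pixels), "k1" (the pictures are not rectified: a ray, as slopes to the right and down, at radius r is drawn at 1 + k1 r^2 times it, then the intrinsics apply), "world_to_cam" (4x4, takes a point from world to camera coordinates); the wrist camera has in their place "mount" (4x4, takes a point from camera to tool coordinates, whose origin is the TCP and whose axes are the flange's). Camera axes: x right, y down, z forward; pixel columns grow to the right and rows downward; lengths in m; the calibration is good to about 2 mm. A picture is of the moment at which its call begins: read the wrist's pose just before it. camera_model takes no time and is no camera call.
A pose or a line that the arm cannot do raises ctrl.PlanningError and nothing moves.
- ctrl.job_done(): hands the job in; it is judged then, once.
Readings, each from a call of its own:
- ctrl.read_clock(): time.
- ctrl.read_qpos(): joint angles.
- ctrl.read_joint_velocities(): joint speeds.
- ctrl.read_effort(): joint torques, N m.
- ctrl.read_tool_pos(): TCP position.
- ctrl.read_orientation(): TCP orientation.
- ctrl.read_wrist_force(): force on the tool from outside, world axes, zero at the start.
- ctrl.read_moment(): the same for the moment, N m.
- ctrl.read_finger_gap(): opening from 0.0 (shut) to 1.0 (fully open).
- ctrl.read_grasp_force(): force on a finger pad.
Only numpy, scipy, OpenCV 4.12 (cv2) and the standard library are available. Lean on these libraries where they do the work, as an engineer would, in place of code of your own. Each camera call takes 0.05 s, during which the arm holds its last target. There are 200 camera calls.

TASK

The glue pot has been left open with the spatula lying across its mouth: put the spatula flat in the steel drip tray, then swing the pot's hinged lid all the way down onto the pot without slamming it, and only then screw the cap clockwise by its bar until it stops. Leave the other things on the bench where they are.

Things in the scene. Friction and masses are not known exactly. Their poses are not given: they have to be found in the camera images.
- pot: White plastic glue pot fixed to a 130 x 130 x 16 mm plywood foot, itself fixed to the bench. Origin: centre of the foot's underside; z up along the pot's axis; the lid's hinge stands at its +x side. Belly 116 mm across up to 71 mm above the bench; neck 100 mm outside, 88 mm inside; rim 96 mm above the bench.
- mouth (a point): Centre of the pot's mouth, at rim height (96 mm above the bench), axes as the pot.
- hinge (a point): Middle of the lid's hinge: 72 mm from the pot's axis on its +x side, 18 mm above the rim (114 mm above the bench). The hinge line is level, along the pot's y.
- collar (a joint): Swing of the lid about the hinge, rad: 0 = lying shut on the pot, 2.15 = fully open (leaning back past upright); starts 1.8 to 2.1. The hinge is stiff (0.4 N m friction), the lid stays where it is left and must be pushed all the way down. The lid is a steel collar, 128 mm across, that carries the black screw cap within it; lid mass 0.24 kg.
- tab (a point): The lid's steel push tab (34 mm wide, 7 mm thick, sticking out 28 mm beyond the collar on its far side from the hinge). The point lies on the middle of its outer face (the face that is up when shut), 14 mm inside its free end. In the lid's own frame, shut, it is 150 mm from the hinge line towards and past the pot's axis and 14.5 mm below the hinge line; z of its axes points out of the outer face.
- cap (a joint): Turn of the screw cap in the collar, rad: 0 = fully loose, 2.2 = hard stop, tight; starts 0 to 0.5; grows clockwise as seen from above with the lid shut. Friction 0.22 N m, stays where it is left. It sinks 4 mm over its turn. Cap 112 mm across.
- bar_mid (a point): Middle of the top edge of the cap's grip bar, on the cap's axis. The bar is an upright black web across the cap's outer face: 104 mm long, 14 mm thick, standing 25 mm proud of the cap's face. With the lid shut and the cap loose this point is 143 mm above the bench, 139 mm when tight. Its x runs along the bar, its z out of the cap's outer face.
- bar_end (a point): Point on the top edge of the grip bar, 46 mm from the cap's axis (6 mm from the bar's end). At cap = 0 with the lid shut it lies on the hinge side of the axis.
- tray: Steel drip tray fixed to the bench, 260 mm (its x) x 120 mm (its y), walls 5 mm thick and 18 mm high. Origin: centre of the underside.
- tray_in (a point): Centre of the tray's inner floor (5 mm above the bench), axes as the tray.
- spatula: Loose glue spatula, 205 mm long, about 70 g. Origin: on its flat underside below the centre of mass; x runs towards the handle's end, z up. Dark wood handle 22 mm wide and 20 mm tall from x = -5 to 115 mm; steel blade 45 mm wide and 4 mm thick from x = -90 to -5 mm. The undersides are flush. It lies flat across the pot's rim, roughly square to the line from axis to hinge.
- handle (a point): Middle of the part of the handle that overhangs the pot: 82 mm from the spatula's origin, 10 mm above its underside, axes as the spatula.
- jar: Bystander: small amber jar, 54 mm across, 65 mm tall. Origin under its centre.
- sander: Bystander: cork sanding block 95 x 50 x 30 mm. Origin under its centre.
- glue: Bystander: white glue bottle, 62 mm across, 170 mm tall. Origin under its centre.
- screwdriver: Bystander: lying screwdriver, 200 mm long.
- hammer: Bystander: lying hammer.
- tin: Bystander: open steel cup, 72 mm across, 85 mm tall. Origin under its centre.
Not all that is in view belongs to the job. There is more than one size of the spatula; the job needs the middle-sized.

How it is judged:
By the outcome, as a careful person would: the job done as asked, in the order asked, and still so for the second after the job is handed in, with the robot touching nothing.
It also fails if it takes over 69 s, if anything falls off the work surface, if the arm or the gripper's body presses on something with over 40 N, if the wrist force passes 120 N, or if a joint passes its speed limit or range.

## Working session

There is one attempt and no reset: what is moved stays moved. The work goes in short steps, each a Python script; the robot and the scene stay as the last script left them, time stands still between calls to the robot, and variables do not carry over. Pictures are saved under pics/ and viewed, at most 10 in all, crops included, and the job is handed in when it is done.

```bash
mkdir -p pics
python3 - <<'E'
from workcell import ctrl
import cv2,numpy as np
print(ctrl.read_clock(),ctrl.read_tool_pos(),ctrl.read_orientation())
for n in("scene","top"):
    m=ctrl.camera_model(n);print(n,m)
    cv2.imwrite(f"pics/{n}0.png",ctrl.camera(n))
print(ctrl.camera_model("wrist"))
E
```

```text
0.0 [ 0.23476094 -0.52455718  0.19363169] [ 9.77946588e-01  2.08854420e-01 -1.28408514e-04 -5.34332468e-04]
scene {'intrinsics': array([[388.7513148 ,   0.        , 329.92677155],
       [  0.        , 388.7513148 , 199.48080277],
       [  0.        ,   0.        ,   1.        ]]), 'k1': -0.07277468400372528, 'world_to_cam': array([[ 0.82823802,  0.56002646,  0.01980288, -0.38634753],
       [ 0.35863472, -0.50257849, -0.78663588, -0.12042038],
       [-0.4305844 ,  0.65862374, -0.61709954,  1.35937377],
       [ 0.        ,  0.        ,  0.        ,  1.        ]])}
top {'intrinsics': array([[485.51253288,   0.        , 318.41530457],
       [  0.        , 485.51253288, 188.89803334],
       [  0.        ,   0.        ,   1.        ]]), 'k1': -0.14855322150218186, 'world_to_cam': array([[-0.0112985 , -0.99985162,  0.0130032 , -0.05692721],
       [-0.99605042,  0.01010833, -0.08821218,  0.51324765],
       [ 0.08806765, -0.01394851, -0.99601683,  1.33711886],
       [ 0.        ,  0.        ,  0.        ,  1.        ]])}
{'intrinsics': array([[338.62527453,   0.        , 318.30589424],
       [  0.        , 338.62527453, 193.59788727],
       [  0.        ,   0.        ,   1.        ]]), 'k1': -0.023849649809771098, 'mount': array([[-4.59162652e-04, -9.59386236e-01, -2.82095443e-01,
         7.14736521e-02],
       [ 9.99999631e-01, -2.35738015e-04, -8.25956895e-04,
         6.39964113e-04],
       [ 7.25911057e-04, -2.82095718e-01,  9.59385990e-01,
        -1.80077942e-01],
       [ 0.00000000e+00,  0.00000000e+00,  0.00000000e+00,
         1.00000000e+00]])}
```

View pics/scene0.png

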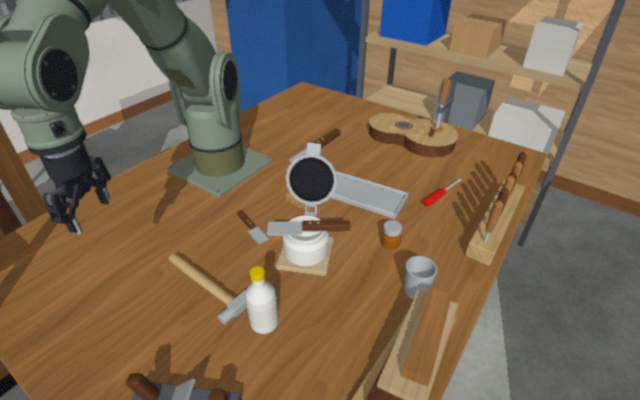

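View pics/top0.png

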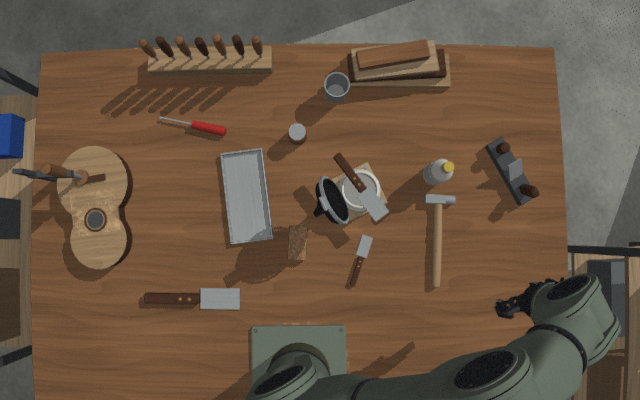

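The scene view shows the open pot at about (305,245) with the lid leaning back, the spatula across it and the tray behind it at (368,192). The top view has the pot at about (360,190), the spatula from (338,157) to (380,212) and the tray at (245,196). The sanding block is at (298,243).

Run:
```python
import cv2
t=cv2.imread("pics/top0.png");s=cv2.imread("pics/scene0.png")
cv2.imwrite("pics/c1.png",cv2.resize(t[140:252,280:420],None,fx=5.33,fy=5.33,interpolation=cv2.INTER_CUBIC))
cv2.imwrite("pics/c2.png",cv2.resize(s[145:280,235:415],None,fx=4.4,fy=4.4,interpolation=cv2.INTER_CUBIC))
```

```text
(no output)
```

View pics/c1.png

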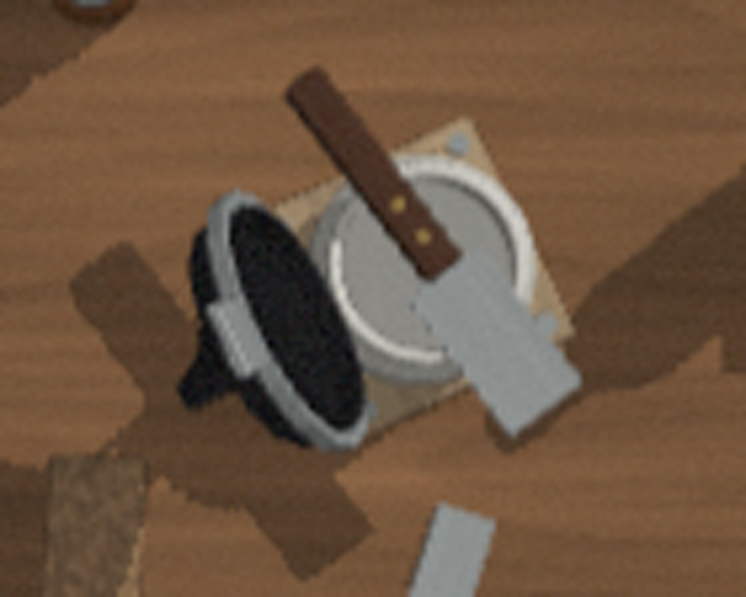

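View pics/c2.png

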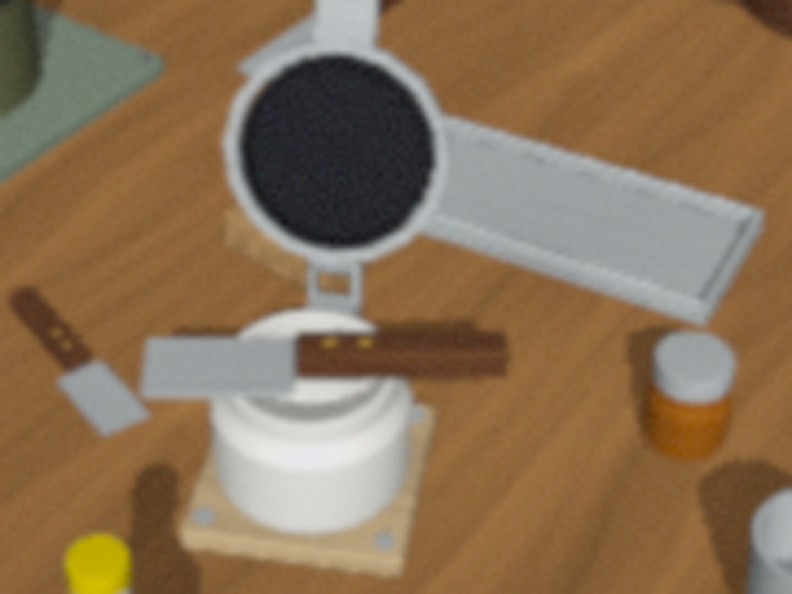

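The top crop gives the foot's corners at (468,120) and (573,330), the handle butt at (305,82), the blade's end corners at (580,380) and (513,438), and the tab at (237,340). The scene crop shows the foot's corners at (183,535), (404,555) and (433,408), and the tab at (347,20). The spatula on the pot sits between the small one beside it and the large one at top-view (190,298), so it is the middle size.

```bash
cat > h.py <<'E'
from workcell import ctrl
import numpy as np, cv2
from scipy.spatial.transform import Rotation as R
def proj(n,P):
    m=ctrl.camera_model(n);T=np.array(m["world_to_cam"]);K=m["intrinsics"]
    c=np.atleast_2d(P)@T[:3,:3].T+T[:3,3];s=c[:,:2]/c[:,2:];r2=(s**2).sum(1,keepdims=True)
    return s*(1+m["k1"]*r2)*[K[0,0],K[1,1]]+[K[0,2],K[1,2]]
def ray(n,uv,z):
    m=ctrl.camera_model(n);T=np.array(m["world_to_cam"])
    s=cv2.undistortPoints(np.float64([[uv]]),m["intrinsics"],np.array([m["k1"],0,0,0,0.]))[0,0]
    d=T[:3,:3].T@np.r_[s,1];o=-T[:3,:3].T@T[:3,3];return o+d*(z-o[2])/d[2]
c1=lambda u,v:((u+.5)/5.33-.5+280,(v+.5)/5.33-.5+140)
c2=lambda u,v:((u+.5)/4.4-.5+235,(v+.5)/4.4-.5+145)
E
cat > m.py <<'E'
from h import *
from scipy.optimize import least_squares
np.set_printoptions(precision=4,suppress=True)
A,B=ray("top",c1(468,120),.016),ray("top",c1(573,330),.016);print("footAB",A,B,np.linalg.norm(A-B))
S=[ray("scene",c2(*p),.016) for p in((183,533),(404,555),(433,408))];print("footS",*S)
# fit pot pose: corners
h=.065
obs=[("top",c1(468,120),(-h,h)),("top",c1(573,330),(-h,-h)),("scene",c2(183,533),(-h,-h)),("scene",c2(404,555),(-h,h)),("scene",c2(433,408),(h,h))]
def W(p,l,z): 
    c,s=np.cos(p[2]),np.sin(p[2]);return np.array([p[0]+c*l[0]-s*l[1],p[1]+s*l[0]+c*l[1],z])
f=lambda p:np.concatenate([proj(n,W(p,l,.016))[0]-uv for n,uv,l in obs])
s=least_squares(f,[*(A+B)[:2]/2,2.5]);p=s.x;print("pot",p,s.fun)
print("axis",p[:2],"r",np.hypot(*p[:2]))
for z,l in((.096,"rim"),):
    print(l,[(np.array(proj("top",W(p,(.05*np.cos(a),.05*np.sin(a)),z))[0])-[280,140])*5.33 for a in np.arange(4)*np.pi/2])
for th in(1.8,1.9,2.0,2.1):
    d,z=.164,-.018
    x=.072-(d*np.cos(th)-z*-np.sin(th)*-1) if 0 else None
    o=[]
    for (dd,zz) in((.136,-.0215),(.164,-.0215)):
        xx=.072-dd*np.cos(th)+zz*np.sin(th); z_=.114+dd*np.sin(th)+zz*np.cos(th)
        P=W(p,(xx,0),z_); o+=[(proj("top",P)[0]-[280,140])*5.33,(proj("scene",P)[0]-[235,145])*4.4]
    print(th,*o)
e=ray("top",c1(305,82),.116);b=ray("top",c1(547,409),.100);print("spat",e,b,np.linalg.norm((e-b)[:2]),"yaw",np.arctan2(*(e-b)[1::-1]))
print("scene butt",ray("scene",c2(505,345),.116),"blade",ray("scene",c2(143,368),.1))
print("com",b+(e-b)*90/205)
T=[ray("top",q,.018) for q in((221,151.5),(263,148.5),(272,239.5),(230,244))];print("tray",*T,"c",np.mean(T,0))
E
python3 m.py
```

```text
footAB [ 0.5882 -0.2025  0.016 ] [ 0.4755 -0.2561  0.016 ] 0.12475122887359454
footS [ 0.4764 -0.2567  0.016 ] [ 0.5891 -0.1975  0.016 ] [ 0.5358 -0.088   0.016 ]
pot [ 0.5665 -0.226  -0.2741] [-19.4928  23.5521   5.1503  -3.8929  -0.6251   5.2572  -9.9901 -23.2124
  16.5366  39.4644]
axis [ 0.5665 -0.226 ] r 0.6099581602524832
rim [array([555.7879,  42.5438]), array([435.3878, 111.4122]), array([506.8351, 233.1468]), array([627.2761, 163.414 ])]
1.8 [624.2663 -85.2104] [449.5471 325.1009] [ 638.5094 -112.6976] [461.1447 285.1115]
1.9 [ 630.8449 -113.1543] [469.7216 343.7509] [ 646.299  -146.5194] [486.1058 308.4347]
2.0 [ 636.7078 -139.6912] [489.7643 364.7535] [ 653.1501 -178.3992] [510.8907 334.7459]
2.1 [ 641.7888 -164.4887] [509.385  387.8636] [ 658.9868 -207.9271] [535.111  363.7227]
spat [ 0.5934 -0.1105  0.116 ] [ 0.4313 -0.2291  0.1   ] 0.20082127489402388 yaw 0.6315830606674799
scene butt [ 0.5966 -0.1109  0.116 ] blade [ 0.4317 -0.2298  0.1   ]
com [ 0.5025 -0.177   0.107 ]
tray [0.6226 0.2133 0.018 ] [0.6297 0.0934 0.018 ] [0.3726 0.0687 0.018 ] [0.3609 0.1865 0.018 ] c [0.4964 0.1405 0.018 ]
```

Run:
```python
import cv2,numpy as np
t=cv2.imread("pics/top0.png");s=cv2.imread("pics/scene0.png")
a=cv2.resize(t[140:255,210:285],None,fx=5,fy=5,interpolation=cv2.INTER_CUBIC)
b=cv2.resize(s[135:195,280:360],None,fx=5,fy=5,interpolation=cv2.INTER_CUBIC)
o=np.zeros((575,780,3),np.uint8);o[:575,:375]=a;o[:300,380:780]=b;cv2.imwrite("pics/c3.png",o)
```

```text
(no output)
```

View pics/c3.png

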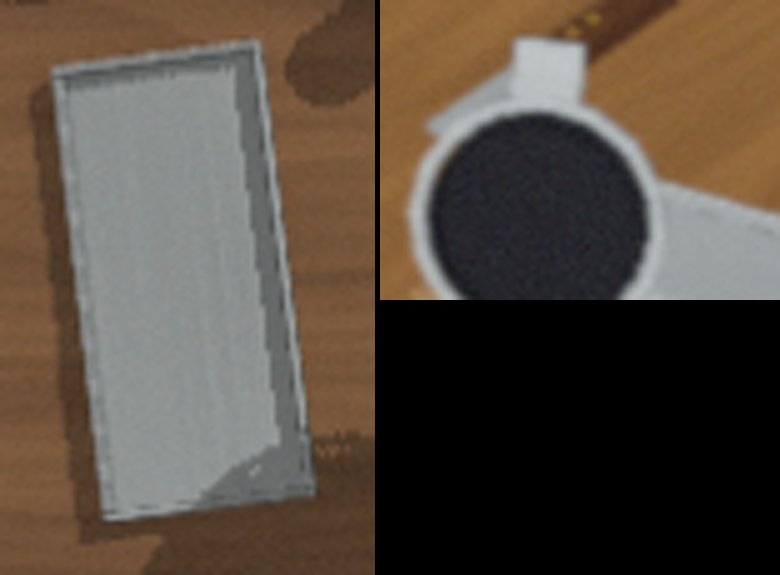

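The tray's outer top corners are at crop (53,70), (260,40), (315,495) and (103,520). The tab's free edge in the scene view is at crop (550,40), full image (314,143). My pot corner labels were mirrored, so I'll fix that and fit the lid angle.

```bash
python3 - <<'E'
s=open('m.py').read()
s=s.replace('(468,120),(-h,h))','(468,120),(-h,-h))').replace('(573,330),(-h,-h))','(573,330),(-h,h))').replace('(183,533),(-h,-h))','(183,533),(-h,h))').replace('(404,555),(-h,h))','(404,555),(-h,-h))').replace('(433,408),(h,h))','(433,408),(h,-h))')
s=s.replace('/2,2.5]','/2,2.0]').replace('((221,151.5),(263,148.5),(272,239.5),(230,244))','((220.6,154),(262,148),(273,239),(230.6,244))')
s=s.replace('(.5433)','')
open('m.py','w').write(s)
E
python3 m.py
python3 - <<'E'
from h import *
# IK reach checks
E
cat >> h.py <<'E'
def yawq(y): # tool pointing down, tool-y axis (closing line) at world yaw y
    c,s=np.cos(y),np.sin(y);Y=np.array([c,s,0]);Z=np.array([0,0,-1.]);X=np.cross(Y,Z)
    return R.from_matrix(np.c_[X,Y,Z]).as_quat()
E
```

```text
footAB [ 0.5882 -0.2025  0.016 ] [ 0.4755 -0.2561  0.016 ] 0.12475122887359454
footS [ 0.4764 -0.2567  0.016 ] [ 0.5891 -0.1975  0.016 ] [ 0.5358 -0.088   0.016 ]
pot [ 0.5041 -0.1704  2.0247] [-0.7718 -0.9785  0.4595  0.4746 -0.8296 -0.2243 -0.0215  1.0555  0.3654
 -1.1961]
axis [ 0.5041 -0.1704] r 0.5321093593379826
rim [array([334.1898, 307.4192]), array([469.0847, 352.1315]), array([512.2234, 217.9654]), array([378.0517, 173.4237])]
1.8 [291.3312 315.1624] [330.6501  54.8186] [280.9773 317.5364] [332.2184   5.8989]
1.9 [263.2687 329.3979] [335.1089  44.5351] [246.5344 335.0553] [337.5924  -5.0918]
2.0 [235.6552 343.5396] [339.4039  36.785 ] [212.8103 352.3772] [342.7219 -12.9298]
2.1 [208.8648 357.3953] [343.4915  31.5612] [180.287  369.2532] [347.5577 -17.6706]
spat [ 0.5934 -0.1105  0.116 ] [ 0.4313 -0.2291  0.1   ] 0.20082127489402388 yaw 0.6315830606674799
scene butt [ 0.5966 -0.1109  0.116 ] blade [ 0.4317 -0.2298  0.1   ]
com [ 0.5025 -0.177   0.107 ]
tray [0.6154 0.2144 0.018 ] [0.6312 0.0963 0.018 ] [0.374  0.0659 0.018 ] [0.3609 0.1848 0.018 ] c [0.4954 0.1403 0.018 ]
```

```bash
cat > s1.py <<'E'
from h import *
np.set_printoptions(precision=3,suppress=True)
sy=.628; ty=.1167
com=np.array([.5034,-.1773]);u=np.array([np.cos(sy),np.sin(sy)]);g=com+.078*u
tc=np.array([.4954,.1403]);tu=np.array([np.cos(ty),np.sin(ty)]);pl=tc+.0655*tu
def best(p,y):
    c=[(q[6],q,yy) for yy in(y,y+np.pi) if (q:=ctrl.ik(p,yawq(yy))) is not None];return c
for a in best([*g,.3],sy+np.pi/2):print("grasp",a[1],a[2])
for a in best([*pl,.3],ty+np.pi/2):print("place",a[1],a[2])
pot=np.array([.5041,-.1704]);py=2.0247;hx=np.array([np.cos(py),np.sin(py)])
def tab(th,off=0,d=.150,zz=-.0145):
    d,zz=d,zz+off
    x=.072-d*np.cos(th)+zz*np.sin(th);return np.r_[pot+hx*x,.114+d*np.sin(th)+zz*np.cos(th)]
for th in(2.0,1.9,1.5,1.0,.5,0):
    for y in(py+np.pi/2,py-np.pi/2):print("tab",th,tab(th,.015),ctrl.ik(tab(th,.02),yawq(y)))
for k in np.arange(0,2.3,.55):
    for b in(-np.pi/2,np.pi/2):
        print("cap",k,(q:=ctrl.ik([*pot,.125],yawq(py+b-k))) is not None and q)
E
python3 s1.py
```

```text
grasp [ 0.677  0.871 -1.346  1.239  0.843  1.619  1.7  ] 2.1987963267948967
grasp [ 0.192  0.625 -0.041  1.258  0.025  1.26  -0.791] 5.34038898038469
place [ 0.05   0.706 -0.817  1.252  0.502  1.387  0.956] 1.6874963267948966
place [-0.336  0.622  0.048  1.267 -0.029  1.253 -1.742] 4.8290889803846895
tab 2.0 [ 0.445 -0.049  0.25 ] [-0.29   0.492  0.529  1.845 -0.312  0.888 -2.301]
tab 2.0 [ 0.445 -0.049  0.25 ] [ 0.319  0.469 -0.465  1.827  0.261  0.906  0.189]
tab 1.9 [ 0.451 -0.062  0.256] [-0.259  0.495  0.526  1.81  -0.305  0.918 -2.285]
tab 1.9 [ 0.451 -0.062  0.256] [ 0.348  0.474 -0.472  1.792  0.26   0.937  0.219]
tab 1.5 [ 0.477 -0.115  0.264] [-0.134  0.538  0.522  1.681 -0.308  1.005 -2.194]
tab 1.5 [ 0.477 -0.115  0.264] [ 0.438  0.517 -0.47   1.663  0.265  1.025  0.335]
tab 1.0 [ 0.508 -0.178  0.24 ] [ 0.002  0.641  0.521  1.558 -0.353  1.037 -2.069]
tab 1.0 [ 0.508 -0.178  0.24 ] [ 0.502  0.612 -0.429  1.542  0.279  1.049  0.456]
tab 0.5 [ 0.53  -0.224  0.186] [ 0.097  0.761  0.507  1.504 -0.413  0.984 -1.971]
tab 0.5 [ 0.53  -0.224  0.186] [ 0.542  0.728 -0.403  1.488  0.318  0.99   0.51 ]
tab 0 [ 0.538 -0.241  0.115] [ 0.142  0.872  0.475  1.531 -0.482  0.857 -1.897]
tab 0 [ 0.538 -0.241  0.115] [ 0.541  0.836 -0.359  1.516  0.353  0.853  0.511]
cap 0.0 [ 0.444  0.751 -0.332  1.725  0.343  0.722  0.389]
cap 0.0 [ 0.02   0.791  0.474  1.739 -0.505  0.736 -1.932]
cap 0.55 [ 0.373  0.741 -0.2    1.728  0.211  0.693 -0.034]
cap 0.55 [-0.057  0.831  0.642  1.742 -0.666  0.799 -2.326]
cap 1.1 [ 0.302  0.738 -0.067  1.73   0.072  0.676 -0.45 ]
cap 1.1 [-0.122  0.882  0.802  1.744 -0.804  0.879 -2.743]
cap 1.6500000000000001 [ 0.231  0.741  0.065  1.732 -0.07   0.671 -0.862]
cap 1.6500000000000001 [ 0.668  0.839 -0.791  1.718  0.736  0.908  1.511]
cap 2.2 [ 0.156  0.751  0.206  1.735 -0.224  0.679 -1.263]
cap 2.2 [ 0.594  0.798 -0.628  1.72   0.608  0.827  1.08 ]
```

```bash
cat > s2.py <<'E'
from h import *
np.set_printoptions(precision=3,suppress=True)
sy=.628
com=np.array([.5034,-.1773]);u=np.array([np.cos(sy),np.sin(sy)]);g=com+.078*u
q=yawq(sy+1.5*np.pi)
ctrl.move_to([*g,.26],q);print(ctrl.read_clock())
ctrl.gripper_to(.65)
print(ctrl.move_linear([*g,.094],v=.12,f_stop=12),ctrl.read_tool_pos())
ctrl.gripper_to(0,60);print(ctrl.read_finger_gap(),ctrl.read_grasp_force())
ctrl.move_linear([*g,.32],v=.15)
print(ctrl.read_clock(),ctrl.read_finger_gap(),ctrl.read_grasp_force(),ctrl.read_wrist_force())
cv2.imwrite("pics/s2.png",ctrl.camera("scene")[80:300,180:500])
im=ctrl.camera("top");cv2.imwrite("pics/s2t.png",im)
E
python3 s2.py; python3 -c "
import cv2,numpy as np
a=cv2.imread('pics/s2.png');b=cv2.imread('pics/s2t.png')[80:300,180:480]
cv2.imwrite('pics/s2b.png',cv2.resize(np.hstack([a,b]),(800,284)))"
```

```text
1.975
False [ 0.567 -0.132  0.095]
0.0029025804850774614 0.0
6.1417 -0.001936068543883737 0.0 [ 0.25   0.152 -0.548]
```

View pics/s2b.png

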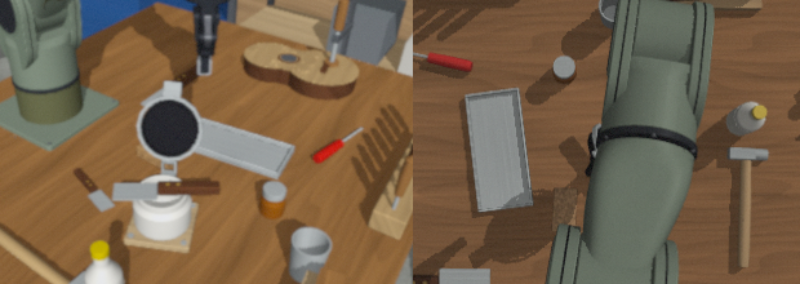

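The gripper closed on nothing and the spatula is undisturbed, with its handle end still at about scene (350,225). The gripper tip appears at about scene (339,136), so I'll compare that with its predicted position and look with the wrist camera.

Run:
```python
from h import *
p=ctrl.read_tool_pos();q=ctrl.read_orientation();print(p,q,yawq(.628+1.5*np.pi),proj("scene",p))
print(proj("scene",[.5665,-.1314,.106]),proj("top",[.5665,-.1314,.106]))
m=ctrl.camera_model("wrist");M=np.array(m["mount"]);K=m["intrinsics"]
def wp(P):
    c=M[:3,:3].T@(R.from_quat(q).inv().apply(np.array(P)-p)-M[:3,3]);s=c[:2]/c[2];return s*(1+m["k1"]*(s@s))*K[0,0]+K[:2,2]
im=ctrl.camera("wrist").copy()
u=np.array([np.cos(.628),np.sin(.628)]);com=np.array([.5034,-.1773])
for P in([.5665,-.1314,.116],[*(com+.115*u),.116],[*(com-.09*u),.1],[.5041,-.1704,.096]):
    c=wp(P);print(c);cv2.circle(im,tuple(int(x) for x in c),4,(0,0,255),1)
cv2.imwrite("pics/w1.png",im)
```

```text
[ 0.56637323 -0.13146525  0.31959996] [ 9.51107717e-01  3.08859175e-01 -3.06441644e-04 -1.61953052e-04] [0.95110572 0.30886552 0.         0.        ] [[337.13993628 151.56056754]]
[[334.50911549 225.86002984]] [[344.66352702 165.57491286]]
[318.18471636 158.75094382]
[318.2280484  126.04695208]
[318.32874347 281.09918788]
[314.20769516 213.22757593]
```

View pics/w1.png

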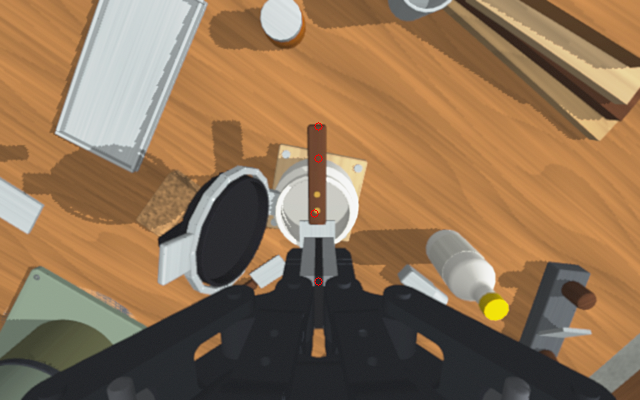

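The projected spatula points land right on the spatula in the wrist view, so the localisation is good. The fingertips, however, seem to end short of the TCP: about (318,237) against a predicted (318,225). I'll check this in an enlarged scene crop.

Run:
```python
from h import *
p=ctrl.read_tool_pos();im=ctrl.camera("scene")
s=cv2.resize(im[80:180,290:390],None,fx=6,fy=6,interpolation=cv2.INTER_CUBIC)
for d in(0,.019,.03,.04):
    c=(proj("scene",p+[0,0,d])[0]-[290,80]+.5)*6;print(d,c);cv2.line(s,(int(c[0])-60,int(c[1])),(int(c[0])-25,int(c[1])),(0,0,255),1)
cv2.imwrite("pics/s3.png",s)
```

```text
0 [285.90952031 432.20752658]
0.019 [287.58094868 385.75439968]
0.03 [288.56876078 358.27529597]
0.04 [289.4798795  332.91285154]
```

View pics/s3.png

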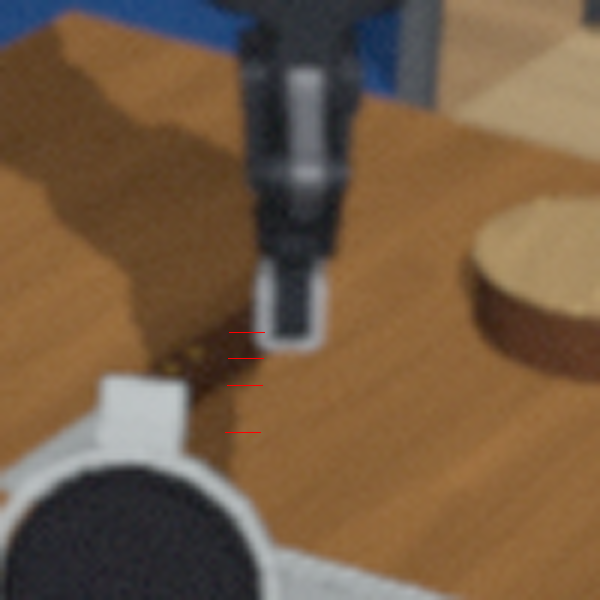

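In the scene crop the shut fingertips end at about (290,350), roughly 34 mm above where the reported TCP projects. That explains the empty grasp. I'll measure the offset by touching the clear bench just beyond the handle.

Run:
```python
from h import *
ctrl.move_linear([.628,-.087,.20],v=.25)
ctrl.move_linear([.628,-.087,.025],v=.2)
print(ctrl.read_wrist_force())
print(ctrl.move_linear([.628,-.087,-.05],v=.03,f_stop=5))
print(ctrl.read_tool_pos(),ctrl.read_wrist_force(),ctrl.read_clock())
ctrl.move_linear([.628,-.087,.1],v=.25)
```

```text
[ 0.38064479 -0.16073395  0.32636537]
True
[ 0.62797589 -0.08698072 -0.03710416] [-1.34544794  0.10783708  9.15960019] 9.9083
```

Contact came at a reported TCP z of -0.037, so the real fingertips are 36.5 mm short of the TCP. I'll correct for that and grasp again.

```bash
cat > s4.py <<'E'
from h import *
np.set_printoptions(precision=4,suppress=True)
D=.0365; sy=.628
com=np.array([.5034,-.1773]);u=np.array([np.cos(sy),np.sin(sy)]);g=com+.078*u
ctrl.move_linear([.628,-.087,.14],v=.3)
ctrl.move_linear([*g,.14],v=.2)
ctrl.gripper_to(.55)
print(ctrl.move_linear([*g,.095-D],v=.1,f_stop=10),ctrl.read_tool_pos())
ctrl.gripper_to(0,60);print(ctrl.read_finger_gap(),ctrl.read_grasp_force())
ctrl.move_linear([*g,.30],v=.15)
print(ctrl.read_clock(),ctrl.read_finger_gap(),ctrl.read_grasp_force(),ctrl.read_wrist_force())
q=ctrl.read_orientation();np.save("q.npy",q)
im=ctrl.camera("wrist");s=ctrl.camera("scene")
cv2.imwrite("pics/s4.png",np.hstack([im[60:360,120:520],s[50:350,180:580]]))
E
python3 s4.py
```

```text
False [ 0.5668 -0.1316  0.0591]
0.2425134062048082 61.23213529586792
15.0 0.24421697814030827 60.5458402633667 [ 0.1181 -0.9938 -0.3353]
```

View pics/s4.png

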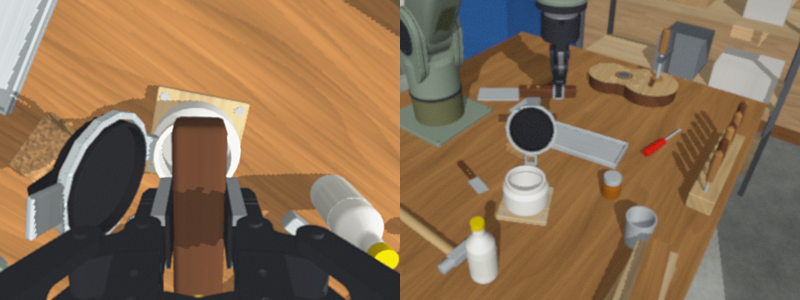

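The spatula is held level (gap 0.24, 61 N) and its blade clears the lid. I'll place it in the tray.

```bash
cat > s5.py <<'E'
from h import *
np.set_printoptions(precision=4,suppress=True)
D=.0365; ty=.1167
tc=np.array([.4954,.1403]);tu=np.array([np.cos(ty),np.sin(ty)]);pl=tc+.0655*tu
q=yawq(ty+1.5*np.pi)
ctrl.move_linear([*pl,.30],v=.2,rotation=q)
print(ctrl.read_clock(),ctrl.read_finger_gap(),ctrl.read_tool_pos())
ctrl.move_linear([*pl,.01],v=.2)
print(ctrl.move_linear([*pl,-.034],v=.04,f_stop=5),ctrl.read_tool_pos(),ctrl.read_wrist_force())
ctrl.gripper_to(.5);print(ctrl.read_finger_gap())
ctrl.move_linear([*pl,.14],v=.2)
print(ctrl.read_clock())
im=ctrl.camera("wrist");cv2.imwrite("pics/s5w.png",im)
cv2.imwrite("pics/s5t.png",ctrl.camera("top"));cv2.imwrite("pics/s5s.png",ctrl.camera("scene"))
E
python3 s5.py
```

```text
16.65 0.24248827000130962 [0.5605 0.1471 0.3001]
True [ 0.5603  0.1479 -0.0317] [-1.7501 -0.9326 13.1551]
0.502332835095431
20.5667
```

The spatula touched down at the expected height and was released. Next is the lid: with the fingers shut, I'll follow the tab's arc from behind the lid, slowing towards the end.

```bash
cat > s6.py <<'E'
from h import *
np.set_printoptions(precision=4,suppress=True)
D=.0365;pot=np.array([.5041,-.1704]);py=2.0247;hx=np.array([np.cos(py),np.sin(py)]);q=yawq(py-np.pi/2)
def lid(th,d,zz=-.0145):return np.array([.072-d*np.cos(th)+zz*np.sin(th),.114+d*np.sin(th)+zz*np.cos(th)])
def tip(th):
    t=lid(th,.15)
    x=lid(th,.164)[0]+.011 if th>np.pi/2 else t[0]+.011*np.sin(th)
    return x,t[1]
W=lambda x,z:np.r_[pot+hx*x,z-D]
p=ctrl.read_tool_pos()
ctrl.move_linear([p[0],p[1],.30],v=.3);ctrl.gripper_to(0)
x,z=tip(1.95)
ctrl.move_to(W(x+.045,.34),q)
ctrl.move_linear(W(x+.045,z),v=.2)
print(ctrl.read_clock(),ctrl.read_wrist_force())
for th in np.arange(2.0,-.01,-.2):
    st=ctrl.move_linear(W(*tip(th)),v=.12 if th>.5 else .05,f_stop=30)
    F=ctrl.read_wrist_force();print(round(th,2),st,ctrl.read_tool_pos(),F,F[:2]@hx)
    if st:break
else:
    x,z=tip(0);print(ctrl.move_linear(W(x,z-.012),v=.02,f_stop=20),ctrl.read_tool_pos(),ctrl.read_wrist_force())
print(ctrl.read_clock())
E
python3 s6.py
```

```text
24.1833 [-0.1002 -0.0149  0.9891]
2.0 False [ 0.4436 -0.046   0.2204] [-0.7282  0.2517 -0.0004] 0.5454932241700298
1.8 False [ 0.4574 -0.0744  0.2269] [-0.1468  0.9146 -0.422 ] 0.8863874009694642
1.6 False [ 0.4718 -0.1039  0.2277] [-0.8138  0.436   1.5265] 0.7486832860195576
1.4 False [ 0.485  -0.1312  0.2228] [ 0.3767  0.9731 -0.1794] 0.7093988642156527
1.2 False [ 0.4976 -0.1571  0.212 ] [ 0.0361  0.8356 -0.0292] 0.7352012239597218
1.0 False [ 0.5092 -0.1809  0.1958] [0.549  0.9652 0.3082] 0.6267388566949703
0.8 False [ 0.5193 -0.2016  0.175 ] [ 0.3225 -0.0674  0.4469] -0.20198620617225305
0.6 False [ 0.5276 -0.2185  0.1503] [-0.4059  0.8802  0.0306] 0.9690966812939816
0.4 False [ 0.5338 -0.2312  0.1226] [-0.3452  0.0066 -0.1616] 0.15729599140307127
0.2 False [ 0.5374 -0.2386  0.0932] [ 0.1332 -0.954  -0.2624] -0.9157880219931755
0.0 False [ 0.5383 -0.2406  0.0627] [ 0.2521 -0.4881  0.436 ] -0.549188081445703
True [ 0.5385 -0.2406  0.0621] [-3.8273  0.3425 14.4166]
30.0833
```

Contact at a real tip height of 98.6 mm matches a shut tab (99.5 mm), so the lid is down. I'll back off and take one composite view for the cap bar's direction, the lid and the spatula in the tray.

Run:
```python
from h import *
p=ctrl.read_tool_pos();ctrl.move_linear([p[0],p[1],.30],v=.3)
p=ctrl.read_tool_pos();q=ctrl.read_orientation();np.save("wp.npy",np.r_[p,q])
w=ctrl.camera("wrist");t=ctrl.camera("top");s=ctrl.camera("scene")
m=ctrl.camera_model("wrist");M=np.array(m["mount"]);K=m["intrinsics"]
def wp(P):
    c=M[:3,:3].T@(R.from_quat(q).inv().apply(np.array(P)-p)-M[:3,3]);k=c[:2]/c[2];return k*(1+m["k1"]*(k@k))*K[0,0]+K[:2,2]
c=wp([.5041,-.1704,.143]);print(c,ctrl.read_clock())
x0,y0=int(c[0])-80,max(int(c[1])-80,0);print("wrist off",x0,y0)
o=np.zeros((600,800,3),np.uint8)
R_=lambda a,f:cv2.resize(a,None,fx=f,fy=f,interpolation=cv2.INTER_CUBIC)
def put(a,x,y):
    a=a[:600-y,:800-x];o[y:y+a.shape[0],x:x+a.shape[1]]=a
put(R_(w[y0:y0+160,x0:x0+160],2.5),0,0);put(R_(t[140:255,205:335],3),405,0);put(R_(s[130:240,250:450],2),400,370)
cv2.imwrite("pics/f.png",o)
```

```text
[319.12768598  87.27864027] 31.175
wrist off 239 7
```

View pics/f.png

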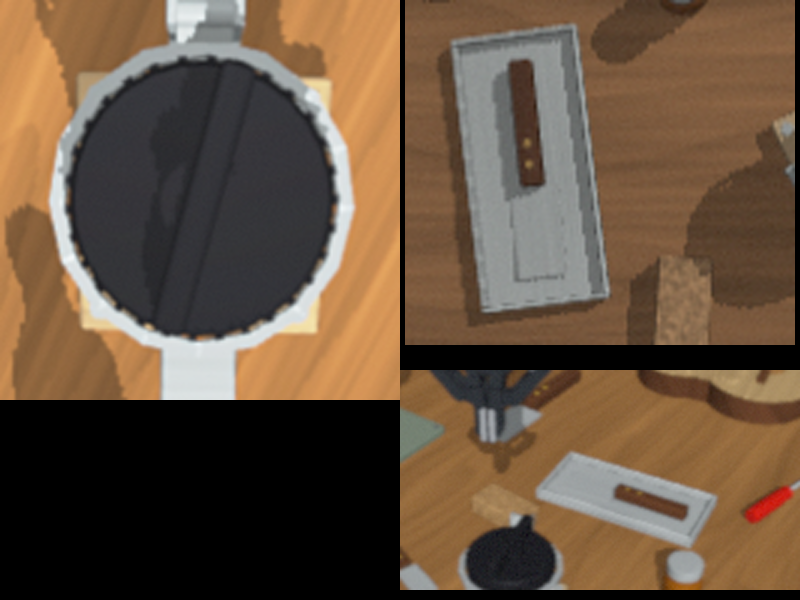

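The composite shows the lid shut on the pot and the spatula flat inside the tray (handle from (520,62) to (532,185), blade down to (540,278)), with the sander untouched. The bar's top edge runs from (237,67) on the hinge side to (171,325). Next I'll grip the bar and screw the cap.

```bash
cat > s7.py <<'E'
from h import *
np.set_printoptions(precision=4,suppress=True)
D=.0365;pot=np.array([.5041,-.1704]);py=2.0247
P=np.load("wp.npy");p,q=P[:3],R.from_quat(P[3:]);m=ctrl.camera_model("wrist");M=np.array(m["mount"])
def wray(u,v,z):
    s=cv2.undistortPoints(np.float64([[[(u+.5)/2.5-.5+239,(v+.5)/2.5-.5+7]]]),m["intrinsics"],np.array([m["k1"],0,0,0,0.]))[0,0]
    d=q.apply(M[:3,:3]@np.r_[s,1]);o=p+q.apply(M[:3,3]);return (o+d*(z-o[2])/d[2])[:2]
a,b=wray(237,67,.1425),wray(171,325,.1425);by=np.arctan2(*(a-b)[::-1]);k=py-by
c=(a+b)/2;print("len",np.linalg.norm(a-b),"mid",c,"cap",k)
assert 0<=k<.55 and np.linalg.norm(c-pot)<.012
n=lambda k:yawq(py-k-np.pi/2); z=lambda k:.126-.004*min(k,2.2)/2.2-D
ctrl.gripper_to(.5)
ctrl.move_to([*pot,.20],n(k))
print(ctrl.move_linear([*pot,z(k)],v=.12,f_stop=8),ctrl.read_tool_pos())
ctrl.gripper_to(0,80);print(ctrl.read_finger_gap(),ctrl.read_grasp_force(),ctrl.read_wrist_force(),ctrl.read_moment(),ctrl.read_clock())
a=k
while a<2.35:
    a+=.3 if a<1.75 else .07
    ctrl.move_to([*pot,z(a)],n(a))
    M_=ctrl.read_moment();Y=R.from_quat(ctrl.read_orientation()).as_matrix()[:,1]
    act=(py-np.pi/2-np.arctan2(Y[1],Y[0]))%(2*np.pi)
    print(round(a,2),round(act,3),M_,ctrl.read_wrist_force(),ctrl.read_finger_gap())
    if a>1.9 and abs(M_[2])>1.2:break
print(ctrl.read_clock())
E
python3 s7.py
```

```text
len 0.0971070166290243 mid [ 0.5046 -0.1699] cap 0.26013382194397505
False [ 0.5044 -0.1705  0.0896]
0.13996809762908258 80.62630534172058 [0.1975 0.0332 6.6692] [ 0.0393  0.0585 -0.1767] 33.6833
0.56 0.561 [-0.0711  0.1588 -0.2297] [ 0.5243 -0.1513  6.8382] 0.13772081805339056
0.86 0.861 [-0.0209  0.2464 -0.2031] [-0.6934  0.4974  6.7656] 0.1382572082620947
1.16 1.161 [-0.0208  0.3911 -0.1836] [-2.0478 -0.6828  6.7706] 0.14096448776868847
1.46 1.461 [ 0.085   0.4731 -0.2441] [-1.7782 -0.2844  7.118 ] 0.14012285367687574
1.76 1.761 [ 0.2427  0.4966 -0.237 ] [-1.917   0.6298  7.9407] 0.1376798131406566
1.83 1.831 [ 0.2789  0.5037 -0.0162] [-2.7659  1.3254  7.3141] 0.13801615649018006
1.9 1.901 [ 0.3023  0.4417 -0.0176] [-1.7577  0.9413  7.315 ] 0.14271380962305263
1.97 1.97 [ 0.3534  0.4638 -0.0016] [-2.1871  1.3071  7.6673] 0.13864578759956575
2.04 2.04 [ 0.2738  0.5196 -0.0608] [-2.0048  1.8     8.7659] 0.13982534874677105
2.11 2.11 [ 0.3015  0.4299 -0.0569] [-1.7751  1.3686  8.5442] 0.14025935403617193
2.18 2.18 [ 0.3594  0.4661 -0.0502] [-1.3517  1.4396  8.2268] 0.13838273005915172
2.25 2.25 [0.2859 0.5259 0.5278] [-1.8307  1.4546  7.4575] 0.13939359869630732
2.32 2.318 [0.1748 0.5873 1.5002] [-2.3882  0.5541  7.8029] 0.13550227584968333
37.2583
```

The twist moment rose from about 0.2 to 1.5 N m at 2.2–2.3 rad, which is the hard stop. I'll release, back away, check that the wrist is unloaded and hand in.

Run:
```python
from h import *
p=ctrl.read_tool_pos()
ctrl.gripper_to(.5)
ctrl.move_linear([p[0],p[1],.12],v=.05);ctrl.move_linear([p[0],p[1],.28],v=.2)
ctrl.pause(.5)
print(ctrl.read_finger_gap(),ctrl.read_wrist_force(),ctrl.read_moment(),ctrl.read_tool_pos(),ctrl.read_clock())
# lid check: bright tab pixels where the shut tab should be seen from the scene camera
s=ctrl.camera("scene");f=cv2.imread("pics/s5s.png")
pot=np.array([.5041,-.1704]);hx=np.array([np.cos(2.0247),np.sin(2.0247)])
for x,z in((-.078,.0995),(-.061,.105)):
    u=proj("scene",np.r_[pot+hx*x,z])[0].astype(int);print(u,s[u[1],u[0]],f[u[1],u[0]])
ctrl.job_done()
```

```text
0.501090582529966 [-0.42239474 -0.15331464 -0.36911452] [ 0.00980768 -0.00164073 -0.03377389] [ 0.50416327 -0.17010041  0.27990361] 39.95
[298 248] [163 163 157] [233 234 233]
[300 242] [78 75 72] [212 216 217]
the job is handed in; nothing more can be done
```

The job is handed in at 40 s of the 69 s allowed: the middle-sized spatula is flat in the drip tray, the lid was swung slowly shut, and only then was the cap screwed clockwise to its hard stop (the stop shown by the twist moment, not by a final picture).

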